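Clamp the router sub-base in the bench fixture

TASK

Set the clear acrylic sub-base flat on the bench in the throat of the grey fixture clamp, its bare end gently butted square and centred against the steel stop, then turn the T-handle clockwise until the rising resistance tells you the foot has clamped it firmly, without over-tightening, which would crack the acrylic. Let go, and leave the router, mug, sanding pad and wrench where they are.

Things in the scene. Friction and masses are not known exactly. Their poses are not given: they have to be found in the camera images.
- plate: Sub-base: loose clear acrylic plate, 195 x 64 x 8 mm, 0.16 kg, lying flat, with a birch grip block (28 along x, 44 along y, top 46 mm above the plate's underside) near one end. Origin on the underside below the block's centre; x along the plate from the block to the bare straight end, 160 mm away (it overhangs 35 mm the other way); z up.
- plate_end (a point): Middle of the plate's bare straight end (64 mm wide), at its underside, 160 mm along the plate's x from its origin.
- clamp: Grey fixture clamp bolted to the bench. Origin on the bench straight below the screw axis; z up; x from the open throat to the column, so the plate goes in along +x. Overarm: 42 mm wide, nose 41 mm before the axis, underside 50 and top 85 mm above the bench (a brass bush stands 6 mm higher). Column 45 mm behind the axis.
- stop: Steel stop bar at the foot of the column, 90 mm wide, 22 mm high, fixed. Origin at the middle of its front face, at bench level, 35 mm behind the screw axis; axes as the clamp's. The plate's end must touch this face.
- handle: Steel T-handle on the vertical screw above the overarm. Origin on the screw axis at mid cross-bar, 138 mm above the bench; z up, x along the bar. Bar 100 mm between centres of its 17 mm ball ends, 12 mm wide, 14 high, on a 10 mm stem, 40 mm free below. Turns in place (no rise), clockwise from above tightens; starts with the bar within 0.3 rad of the clamp's x, turns up to 3.7 rad on.
- handle_end (a point): Centre of one ball end of the bar, 50 mm from the screw axis. Turning effort: about 0.28 N m running free; it stays where left. Once the foot bears on the plate it rises 5 mN m per newton of clamping, roughly 0.4 N m per further radian. Firm is about 35 N: some 0.17 N m above running free, about 0.4 rad past first contact. Under 20 N is loose, over 50 N too tight; at 60 N the acrylic cracks.
- pusher: Steel push rod the screw drives straight down, 5 mm per radian of handle. Carries a spring-backed steel foot, 26 mm across (its force counts as the rod's). Origin on the axis, 45 mm above the bench when the bar is along the clamp's x. A jam nut sets how far the foot stands below the rod, a new amount each time, unreported: it starts 3 to 11 mm above the plate, 0.5 to 2.2 rad of free turning.
- router: Bystander: compact black router standing on its base, 90 mm across, 185 mm high. Origin under its centre.
- mug: Bystander: white ceramic mug with pencils, 80 mm across, 92 mm high (pencils to 175 mm). Origin under its centre.
- pad: Bystander: orange hard silicone sanding pad, 110 x 70 x 28 mm. Origin under its centre.
- wrench: Bystander: flat stainless collet wrench, 140 mm long, lying flat. Origin under its middle.

How it is judged:
On the way, in this order (a step that is already met when the one before it is completed fails the run):
1. the plate lies flat with its end butted square and centred against the stop, the foot not yet on it (x of plate_end in the frame of stop above -0.0025 m and y of plate_end in the frame of stop between -0.012 and 0.012 m and angle between the x axis of plate and the x axis of stop, either way round below 0.07 rad and height (world z) of plate_end below 0.003 m and angle between plate's own z axis and vertical below 0.03 rad and contact force between pusher and plate below 3 N), for 0.2 s.
2. the foot clamps the plate with at least 20 N (x of plate_end in the frame of stop above -0.0025 m and y of plate_end in the frame of stop between -0.012 and 0.012 m and angle between the x axis of plate and the x axis of stop, either way round below 0.07 rad and height (world z) of plate_end below 0.003 m and angle between plate's own z axis and vertical below 0.03 rad and contact force between pusher and plate above 20 N), for 0.2 s.
At the end, for the whole second after the job is handed in: The plate lies flat and still, its bare end within 2.5 mm of the stop's face, within 12 mm of its middle and within 0.07 rad of square; the clamp's foot presses on it with 20 to 52 N; the handle is at rest and released (all of step 2 and contact force between pusher and plate below 52 N and linear speed of plate below 0.01 m/s and angular speed of handle below 0.05 rad/s); the robot touches nothing.
It fails at once if the plate is over-tightened: more than 60 N of clamping force (contact force between pusher and plate above 60 N).
It fails at once if the plate is rammed against the stop with more than 30 N (contact force between stop and plate above 30 N).
It fails at once if a bystander is moved by more than 20 mm (distance of any of router, mug, pad, wrench from where it was at the start of the episode above 0.02 m).
It also fails if it takes over 72 s, if anything falls off the work surface, if the arm or the gripper's body presses on something with over 40 N, if the wrist force passes 120 N, or if a joint passes its speed limit or range.

ROBOT

A 7-joint arm with a two-finger parallel gripper is mounted at the origin on the work surface. World frame = base frame: x ahead of the robot, y to its left, z up, the work surface at z = 0. Lengths are in m, angles in rad, forces in N, time in s.
With the tool pointing down it reaches from about 0.4 to 0.85 m from the base axis. Payload 4.5 kg.
Tool frame: the origin (TCP) lies at the very end of the fingers, on their centre line; the grasp point (between the pads) lies 19 mm behind it; y points along the fingers, x is the direction in which the jaws open and shut, and the axes are right-handed (so a half turn about y gives the same grasp; the last joint's range is limited). The gripper opens to 88 mm and grips with 3 to 60 N. Pads are 18 mm wide; open, the fingers measure 123 mm over their backs; the gripper's body (75 mm by 187 mm) begins 45 mm behind the grasp point.
Start: joints at [1.226, 0.689, -0.195, 1.565, 0.157, 0.902, -0.215], TCP at [0.231, -0.581, 0.239] pointing down, gripper open.
Joint ranges: [-3.01, 3.01], [-0.46, 2.08], [-1.47, 1.51], [0.13, 2.56], [-1, 4.14], [0.04, 2.09], [-2.66, 2.66]. Speed limits (rad/s): [2.57, 2.57, 3.14, 3.14, 3.14, 3.14, 3.14].

INTERFACE

Orientations are given as a unit quaternion [x, y, z, w].
In Python, from plant import r gives the robot as it stands.
- The arm moves only by the shell command python3 -m inch 'ROWS' [OPENING] [FORCE]. ROWS is JSON, a list of rows, each a list of 6 numbers: the shift along the tool's x, y, z in mm, then the turn, a rotation vector about the tool's x, y, z in rad. In form: [[x, y, z, ax, ay, az], ...]. A call has 1 to 12 rows; each row shifts and turns the commanded pose from where the row before left it, along the tool's axes as they then stand; what a row does not reach is not made up. A row lasts 1/12 s, in which the tool goes at most 41.7 mm and 7.16 degrees, less where a joint would pass 70% of its speed; a pose out of reach is approached as far as the arm can. A call is refused whole if a number of a shift passes 41.7 or a number of a turn 0.125, either way. A call with a gripper value outside its range is refused whole. OPENING is the finger opening in mm, from 0 to 88.1, set as the call begins (- or left out, the last holds). The fingers move at their own pace and stop on an object; FORCE is the grip in N (left out, the last holds). Time passes only in rows, so rows that do not move let the fingers close. It gives the time, the measured TCP pose, the force and the opening at its end, in the units of the state.
- r.get_state(): the state, without advancing time (a new reading comes with each control period).
- r.snapshot(name): name is "scene" or "top" or "wrist"; returns a dict with "img" (480x640x3 uint8, red, green, blue), "range_z" (480x640 float32, m along the optical axis (not along the pixel's ray), 0 where there is no reading), "mtx" (3x3 intrinsics, pixels), "camera_from_world" (4x4, takes a point from world to camera coordinates); the wrist camera has in their place "tool_from_camera" (4x4, takes a point from camera to tool coordinates, whose origin is the TCP and whose axes are the tool frame's). Camera axes: x right, y down, z forward; pixel columns grow to the right and rows downward; lengths in m; the calibration is good to about 2 mm. A picture is of the moment at which its call begins: read the wrist's pose just before it.
- r.finish_job(): hands the job in, once; it reports no verdict.
The state is a dict: "clock": time; "q": joint angles; "qd": joint speeds; "joint_torque": joint torques, N m; "tool_pos": TCP position; "eef_rot": TCP orientation; "contact_force": force on the tool from outside, world axes, zero at the start; "moment": the same for the moment, N m; "opening": opening from 0.0 (shut) to 1.0 (fully open).
Only numpy, scipy, OpenCV 4.12 (cv2) and the standard library are available. Lean on these libraries where they do the work, as an engineer would, in place of code of your own. Each camera call takes 0.05 s, during which the arm holds its last target.

## Working session

There is one attempt and no reset: what is moved stays moved. The work goes in short steps, Python scripts to look and compute and a shell command to move; the robot and the scene stay as the last step left them, time stands still between calls to the robot, and variables do not carry over. Pictures are saved under pics/ and viewed, and the job is handed in when it is done.

```bash
ls; mkdir -p pics; python3 - <<'E'
from plant import r
import cv2,numpy as np
s=r.get_state();print(s)
for n in ["scene","top","wrist"]:
    d=r.snapshot(n);cv2.imwrite(f"pics/{n}0.png",d["img"][:,:,::-1]);np.savez(f"pics/{n}0.npz",**d)
    print(n,d["mtx"].tolist(),d.get("camera_from_world",d.get("tool_from_camera")).round(4).tolist())
E
```

```text
pics
{'clock': 0.0, 'q': array([ 1.22581495,  0.68999199, -0.19449946,  1.56631598,  0.15731586,
        0.90252679, -0.21509311]), 'qd': array([-0.00093236,  0.00019312,  0.00022942, -0.00078253,  0.00153019,
       -0.00037309,  0.00157217]), 'joint_torque': array([ 3.89223374e-05, -5.27578783e+01, -1.26708157e+00, -1.53434712e+01,
       -5.26211062e-02,  6.54359290e-03,  1.56817632e-04]), 'tool_pos': array([ 0.23082688, -0.58013703,  0.23791216]), 'eef_rot': array([-0.58488716,  0.39747437, -0.3963333 ,  0.58552631]), 'contact_force': array([ 0.13005787, -0.29859458,  0.53380268]), 'moment': array([-0.04702915, -0.02945515, -0.00043263]), 'opening': 0.9986473385167186}
scene [[462.11168777014484, 0.0, 323.9786640572925], [0.0, 462.11168777014484, 237.59854171771417], [0.0, 0.0, 1.0]] [[0.8652, 0.5014, 0.0044, -0.5147], [0.3306, -0.5638, -0.7569, -0.1203], [-0.377, 0.6563, -0.6535, 1.3411], [0.0, 0.0, 0.0, 1.0]]
top [[553.186615487232, 0.0, 329.393578397035], [0.0, 553.186615487232, 245.51351166511344], [0.0, 0.0, 1.0]] [[0.0033, -0.9999, -0.0169, -0.0058], [-0.9934, -0.0013, -0.1149, 0.5979], [0.1148, 0.0172, -0.9932, 1.3357], [0.0, 0.0, 0.0, 1.0]]
wrist [[357.48017521039526, 0.0, 321.10942357561606], [0.0, 357.48017521039526, 240.66102098366392], [0.0, 0.0, 1.0]] [[1.0, -0.0, -0.0002, -0.0006], [0.0002, -0.2637, 0.9646, -0.1461], [-0.0001, -0.9646, -0.2637, 0.068], [0.0, 0.0, 0.0, 1.0]]
```

View pics/scene0.png

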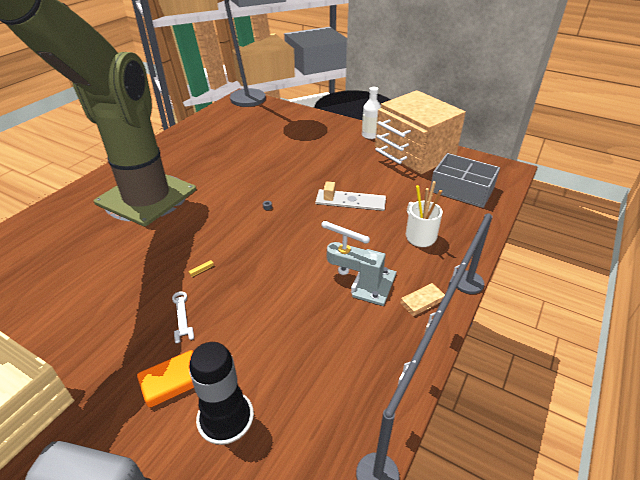

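View pics/top0.png

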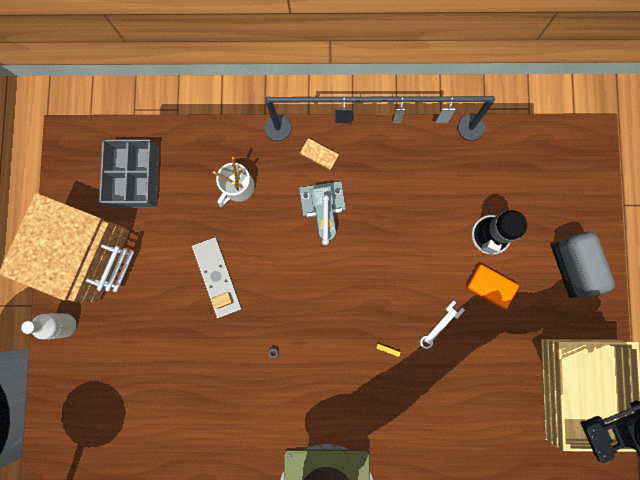

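View pics/wrist0.png

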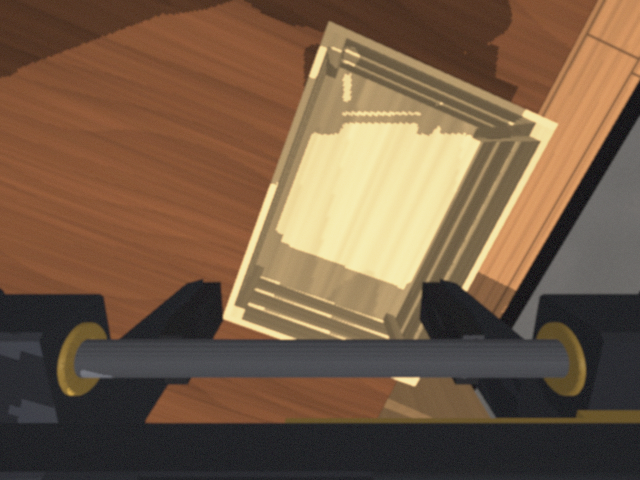

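The top view shows the plate at about (216,277), with its block at (222,300) toward the robot. The clamp is at (325,210) with its throat facing the robot, and the bystanders are clear to the right. The mug is at (233,180). Next I'll measure the plate and clamp.

```bash
cat > h.py <<'E'
import numpy as np,cv2
from scipy.spatial.transform import Rotation as R
def pts(d,cfw=None):
    K=d["mtx"];T=d["camera_from_world"] if cfw is None else cfw
    z=d["range_z"];v,u=np.mgrid[0:480,0:640]
    P=np.stack([(u-K[0,2])/K[0,0]*z,(v-K[1,2])/K[1,1]*z,z,np.ones_like(z)],-1)@np.linalg.inv(T).T
    return P[...,:3]
def ray(d,uv,h,cfw=None):
    K=d["mtx"];T=np.linalg.inv(d["camera_from_world"] if cfw is None else cfw)
    uv=np.atleast_2d(np.float64(uv));c=np.c_[(uv[:,0]-K[0,2])/K[0,0],(uv[:,1]-K[1,2])/K[1,1],np.ones(len(uv))]@T[:3,:3].T
    o=T[:3,3];return o+c*((h-o[2])/c[:,2])[:,None]
def wcfw(d,s):
    T=np.eye(4);T[:3,:3]=R.from_quat(s["eef_rot"]).as_matrix();T[:3,3]=s["tool_pos"]
    return np.linalg.inv(T@d["tool_from_camera"])
E
python3 - <<'E'
from h import *
d=dict(np.load("pics/top0.npz"));im=d["img"];P=pts(d)
hsv=cv2.cvtColor(im,cv2.COLOR_RGB2HSV)
# plate
m=np.zeros((480,640),np.uint8);m[230:325,185:248]=1
g=((hsv[...,1]<60)&(hsv[...,2]>110)&(m>0)).astype(np.uint8)
blk=((hsv[...,1]>=70)&(hsv[...,2]>170)&(m>0)).astype(np.uint8)
for n,k,h in(("plate",g|blk,.008),("blk",blk,.046)):
    k=cv2.morphologyEx(k,cv2.MORPH_OPEN,np.ones((2,2)))
    c=max(cv2.findContours(k,0,cv2.CHAIN_APPROX_NONE)[0],key=cv2.contourArea)
    b=cv2.boxPoints(cv2.minAreaRect(c));w=ray(d,b,h)
    print(n,b.round(1).tolist(),"\n",w.round(4),np.linalg.norm(np.diff(w,axis=0),axis=1).round(4),w.mean(0).round(4))
    e=cv2.minAreaRect(ray(d,c[:,0],h)[:,:2].astype(np.float32)*1000);print(e)
print("range heights plate",P[260:290:10,205:225:8,2].round(4).tolist())
# clamp
m=np.zeros((480,640),bool);m[170:260,285:360]=1
Q=P[m];C=im[m]
for lo,hi in((.01,.03),(.03,.06),(.075,.095),(.12,.16)):
    q=Q[(Q[:,2]>lo)&(Q[:,2]<hi)]
    print(lo,hi,len(q),q.min(0).round(3),q.max(0).round(3),q.mean(0).round(3))
    if len(q)>10: print(cv2.minAreaRect((q[:,:2]*1000).astype(np.float32)))
big=cv2.resize(im[160:260,180:380],None,fx=4,fy=4,interpolation=cv2.INTER_CUBIC);cv2.imwrite("pics/t1.png",big[:,:,::-1])
E
```

```text
plate [[192.1999969482422, 245.89999389648438], [216.5, 237.39999389648438], [241.89999389648438, 310.1000061035156], [217.60000610351562, 318.6000061035156]] 
 [[0.5994 0.3439 0.008 ]
 [0.6213 0.2826 0.008 ]
 [0.4382 0.2139 0.008 ]
 [0.4169 0.2744 0.008 ]] [0.0651 0.1955 0.064 ] [0.519  0.2787 0.008 ]
((518.7428588867188, 278.81146240234375), (194.82749938964844, 64.2248306274414), 20.87404441833496)
blk [[211.5, 299.20001220703125], [228.1999969482422, 292.5], [232.3000030517578, 302.70001220703125], [215.60000610351562, 309.3999938964844]] 
 [[0.4645 0.2823 0.046 ]
 [0.4808 0.2418 0.046 ]
 [0.4562 0.2313 0.046 ]
 [0.4399 0.2717 0.046 ]] [0.0437 0.0268 0.0436] [0.4603 0.2568 0.046 ]
((460.3702392578125, 256.7045593261719), (26.795021057128906, 43.36185073852539), 21.9742488861084)
range heights plate [[0.0013, 0.0097, 0.0067], [0.0088, 0.0077, 0.0027], [0.0101, 0.0112, 0.0121]]
0.01 0.03 431 [ 0.673 -0.043  0.01 ] [0.787 0.074 0.029] [0.72  0.016 0.015]
((732.1676025390625, 16.893814086914062), (105.63640594482422, 109.41594696044922), 9.018040657043457)
0.03 0.06 12 [ 0.606 -0.018  0.03 ] [0.696 0.039 0.058] [0.657 0.003 0.052]
((650.0770874023438, 10.686136245727539), (89.46125030517578, 53.99631881713867), 3.7759454250335693)
0.075 0.095 727 [ 0.606 -0.019  0.075] [0.738 0.04  0.094] [0.678 0.009 0.085]
((670.7755126953125, 8.39767074584961), (130.99493408203125, 49.84524154663086), 7.7410101890563965)
0.12 0.16 264 [ 0.589 -0.003  0.135] [0.704 0.011 0.15 ] [0.645 0.004 0.144]
((646.513671875, 3.944589376449585), (115.35337829589844, 14.010614395141602), 0.3110634982585907)
```

View pics/t1.png

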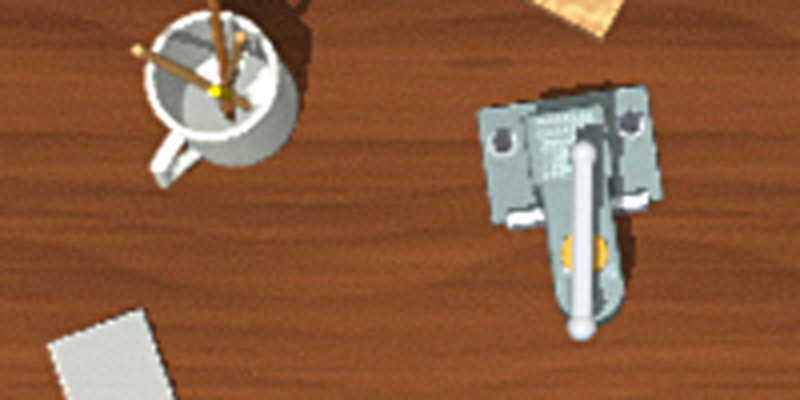

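```bash
cat >> h.py <<'E'
def goal(yaw):  # tool rot: y down, x = plate y, z = -plate x
    c,s=np.cos(yaw),np.sin(yaw)
    return np.array([[-s,0,-c],[c,0,-s],[0,-1,0]],float)
def rel(s,p,Rg):
    R0=R.from_quat(s["eef_rot"]).as_matrix()
    print("shift tool mm now",(R0.T@(np.array(p)-s["tool_pos"])*1000).round(1),"turn",R.from_matrix(R0.T@Rg).as_rotvec().round(4),
     "| shift in goal axes",(Rg.T@(np.array(p)-s["tool_pos"])*1000).round(1))
E
python3 - <<'E'
from h import *
from plant import r
s=r.get_state();print(R.from_quat(s["eef_rot"]).as_matrix().round(3))
rel(s,[.4603,.2566,.12],goal(.365))
d=dict(np.load("pics/top0.npz"));P=pts(d)
f=lambda x,y:(180+x/4,160+y/4)
print("balls",ray(d,[f(583,152),f(581,326)],.138).round(4))
print("bush",ray(d,[f(583,253)],.091).round(4))
w=ray(d,[f(507,219),f(650,201)],.022);print("stop corners",w.round(4),np.linalg.norm(w[1]-w[0]),np.arctan2(*(w[0]-w[1])[:2][::-1])-np.pi/2)
w=ray(d,[f(478,108),f(647,85)],.01);print("base rear",w.round(4),np.arctan2(*(w[0]-w[1])[:2][::-1])-np.pi/2)
d=dict(np.load("pics/scene0.npz"))
big=cv2.resize(d["img"][170:320,300:480],None,fx=4,fy=4,interpolation=cv2.INTER_CUBIC);cv2.imwrite("pics/s1.png",big[:,:,::-1])
E
```

```text
[[ 0.37  -0.001  0.929]
 [-0.929  0.001  0.37 ]
 [-0.001 -1.    -0.   ]]
shift tool mm now [-692.5  119.   522.7] turn [-2.1000e-03 -3.1277e+00 -1.0000e-04] | shift in goal axes [ 699.9  118.1 -513. ]
balls [[0.6965 0.0026 0.138 ]
 [0.5952 0.0033 0.138 ]]
bush [[0.6448 0.0034 0.091 ]]
stop corners [[ 0.6772  0.053   0.022 ]
 [ 0.6887 -0.0369  0.022 ]] 0.09069847688356902 0.12724233093469417
base rear [[ 0.7511  0.0729  0.01  ]
 [ 0.766  -0.035   0.01  ]] 0.1373641833499295
```

View pics/s1.png

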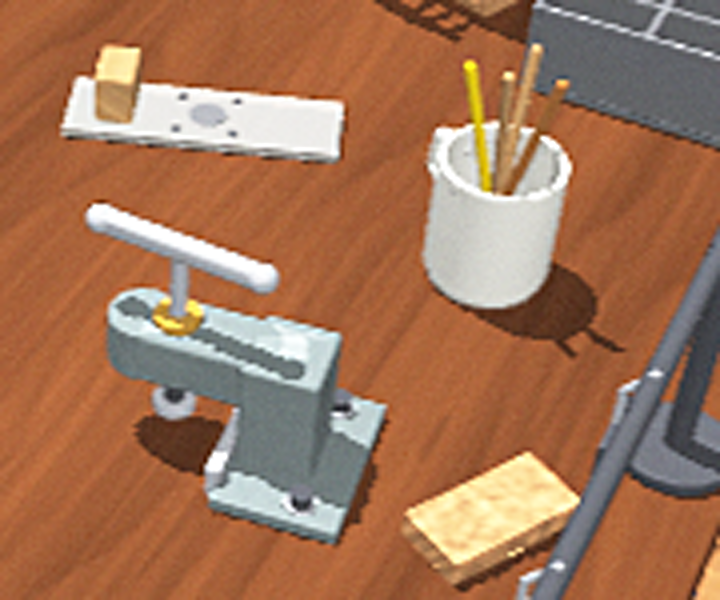

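The stop centre is at about (0.682, 0.008) and the clamp axis at about (0.646, 0.003). The clamp yaw is about 0.13, and the bar yaw is about 0. I'll swing around to the plate in an arc.

```bash
python3 -m inch '[[-5,0,37,0,-0.065,0],[-5,0,37,0,-0.065,0],[-5,0,37,0,-0.065,0],[-5,0,37,0,-0.065,0],[-5,0,37,0,-0.065,0],[-5,0,37,0,-0.065,0],[-5,0,37,0,-0.065,0],[-5,0,37,0,-0.065,0],[-5,0,37,0,-0.065,0],[-5,0,37,0,-0.065,0],[-5,0,37,0,-0.065,0],[-5,0,37,0,-0.065,0]]' 88; python3 -c "
from plant import r
print(r.get_state()['q'].round(2))"
```

```text
clock: 1.15
tool_pos: [0.5134, -0.245, 0.2385]
eef_rot: [-0.692, 0.143, -0.144, 0.692]
contact_force: [0.9, -0.2, -0.6]
opening: 1.003
[ 0.59  0.63 -0.38  1.73  0.3   0.83 -0.33]
```

```bash
python3 -m inch '[[-5,0,37,0,-0.065,0],[-5,0,37,0,-0.065,0],[-5,0,37,0,-0.065,0],[-5,0,37,0,-0.065,0],[-5,0,37,0,-0.065,0],[-5,0,37,0,-0.065,0],[-5,0,37,0,-0.065,0],[-5,0,37,0,-0.065,0],[-5,0,37,0,-0.065,0],[-5,0,37,0,-0.065,0],[-5,0,37,0,-0.065,0],[-5,0,37,0,-0.065,0]]'; python3 -c "
from plant import r
from h import *
s=r.get_state();print(s['q'].round(2));rel(s,[.4603,.2566,.12],goal(.365))"
```

```text
clock: 2.15
tool_pos: [0.4773, 0.1905, 0.2386]
eef_rot: [-0.695, -0.13, 0.13, 0.695]
contact_force: [0.0, -0.3, 0.3]
opening: 0.997
[-0.12  0.59 -0.56  1.89  0.43  0.79 -0.54]
shift tool mm now [  8.1 118.6  67.8] turn [ 2.0000e-04 -1.5649e+00  3.0000e-04] | shift in goal axes [ 67.8 118.6  -7.7]
```

```bash
python3 -m inch '[[0,4,0,0,-0.12,0],[0,4,0,0,-0.12,0],[0,4,0,0,-0.12,0],[0,4,0,0,-0.12,0],[0,4,0,0,-0.12,0],[0,4,0,0,-0.12,0],[0,4,0,0,-0.12,0],[0,4,0,0,-0.12,0],[0,4,0,0,-0.12,0],[0,4,0,0,-0.12,0],[0,4,0,0,-0.12,0],[0,4,0,0,-0.12,0]]'; python3 -c "
from plant import r
from h import *
s=r.get_state();print(s['q'].round(2));rel(s,[.4603,.2566,.12],goal(.365))"
```

```text
clock: 3.15
tool_pos: [0.4778, 0.1885, 0.1903]
eef_rot: [-0.436, -0.557, 0.557, 0.436]
contact_force: [0.6, 0.3, -0.3]
opening: 0.996
[ 0.06  0.76 -0.91  1.93  0.8   0.86  0.54]
shift tool mm now [70.3 70.3  0.6] turn [-0.0003 -0.1222 -0.0003] | shift in goal axes [69.9 70.3 -8. ]
```

```bash
python3 -m inch '[[0,0,0,0,-0.122,0],[24,0,-3,0,0,0],[23,0,-3,0,0,0],[23,20,-2,0,0,0],[0,20,0,0,0,0],[0,0,0,0,0,0]]'; python3 - <<'E'
from plant import r
from h import *
s=r.get_state();d=r.snapshot("wrist");cv2.imwrite("pics/w1.png",d["img"][:,:,::-1])
print(s['q'].round(2));rel(s,[.4603,.2566,.02],goal(.365))
T=wcfw(d,s);im=d["img"];hsv=cv2.cvtColor(im,cv2.COLOR_RGB2HSV);np.savez("pics/w1.npz",T=T,**d)
P=pts(d,T);k=((abs(P[...,2]-.046)<.006)&(d["range_z"]>0)&(np.hypot(P[...,0]-.46,P[...,1]-.257)<.05)).astype(np.uint8)
c=max(cv2.findContours(k,0,cv2.CHAIN_APPROX_NONE)[0],key=cv2.contourArea)
print(cv2.minAreaRect(ray(d,c[:,0],.046,T)[:,:2].astype(np.float32)*1000), cv2.boundingRect(c))
E
```

```text
clock: 3.65
tool_pos: [0.4589, 0.2568, 0.148]
eef_rot: [-0.401, -0.58, 0.584, 0.402]
contact_force: [-0.5, -1.6, 0.3]
opening: 0.998
[-0.1   0.84 -0.87  1.92  0.88  0.83  0.47]
shift tool mm now [ -0.5 128.   -1.8] turn [-0.0049 -0.0032 -0.0015] | shift in goal axes [ -0.7 128.   -1.2]
((461.79168701171875, 258.0935363769531), (27.721946716308594, 43.40969467163086), 20.740583419799805) (291, 226, 61, 38)
```

View pics/w1.png

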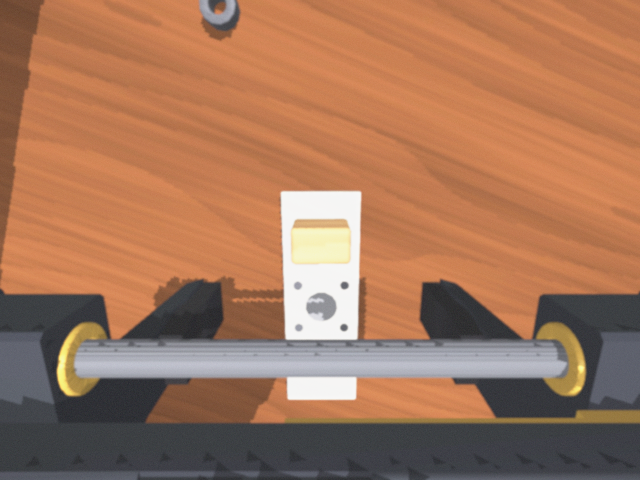

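The block is centred between the fingers at (321,242), and the two views agree within 2 mm. Next I descend and grip.

```bash
python3 -m inch '[[0,30,-1,0,0,0],[0,30,-1,0,0,0],[0,30,0,0,0,0],[0,25,0,0,0,0],[0,17,0,0,0,0],[0,0,0,0,0,0]]' 88; python3 -m inch '[[0,0,0,0,0,0],[0,0,0,0,0,0],[0,0,0,0,0,0],[0,0,0,0,0,0],[0,0,0,0,0,0],[0,0,0,0,0,0],[0,0,0,0,0,0]]' 30 40
```

```text
clock: 4.2
tool_pos: [0.4623, 0.2555, 0.0165]
eef_rot: [-0.403, -0.579, 0.583, 0.403]
contact_force: [-0.3, 0.4, -0.0]
opening: 1.001
clock: 4.78
tool_pos: [0.4628, 0.2579, 0.0191]
eef_rot: [0.403, 0.581, -0.581, -0.403]
contact_force: [-1.2, 0.5, 6.0]
opening: 0.499
```

```bash
python3 -m inch '[[0,-20,0,0,0,0],[0,-10,0,0,0,0],[0,0,0,0,0.117,0],[0,0,0,0,0.117,0],[0,0,0,0,0,0]]' 30 40; python3 - <<'E'
from plant import r
from h import *
s=r.get_state();print(s['q'].round(2),s['contact_force']);rel(s,[.444,-.0231,.03],goal(.13))
E
```

```text
clock: 5.2
tool_pos: [0.4627, 0.258, 0.0492]
eef_rot: [0.469, 0.53, -0.529, -0.468]
contact_force: [-0.3, -0.3, -2.2]
opening: 0.493
[-0.2   0.96 -0.68  1.97  1.07  0.62  0.08] [-0.32746084 -0.26921105 -2.19859409]
shift tool mm now [-276.7   19.2   52.9] turn [ 0.0009 -0.0076 -0.0001] | shift in goal axes [-276.3   19.2   55. ]
```

```bash
python3 -m inch '[[-14,0,3,0,-0.008,0],[-28,0,6,0,0,0],[-28,0,6,0,0,0],[-28,0,6,0,0,0],[-28,0,6,0,0,0],[-28,0,6,0,0,0],[-28,0,6,0,0,0],[-28,0,5,0,0,0],[-28,0,5,0,0,0],[-28,0,5,0,0,0],[-10,0,1,0,0,0],[0,0,0,0,0,0]]'; python3 - <<'E'
from plant import r
from h import *
s=r.get_state();print(s['q'].round(2),s['contact_force']);rel(s,[.444,-.0231,.019],goal(.13))
d=r.snapshot("top");cv2.imwrite("pics/t2.png",cv2.resize(d["img"][150:400,220:440],None,fx=2.4,fy=2.4)[:,:,::-1]);np.savez("pics/t2.npz",**d)
d=r.snapshot("wrist");cv2.imwrite("pics/w2.png",d["img"][:,:,::-1]);np.savez("pics/w2.npz",T=wcfw(d,s),**d)
E
```

```text
clock: 6.2
tool_pos: [0.4431, -0.028, 0.0484]
eef_rot: [-0.467, -0.53, 0.533, 0.466]
contact_force: [0.7, -0.4, -1.9]
opening: 0.496
[ 0.28  0.89 -0.53  2.22  1.33  0.42  0.31] [ 0.74011877 -0.41508539 -1.87033504]
shift tool mm now [ 4.9 29.4 -1.6] turn [-0.0026 -0.0002 -0.0038] | shift in goal axes [ 4.8 29.4 -1.5]
```

View pics/t2.png

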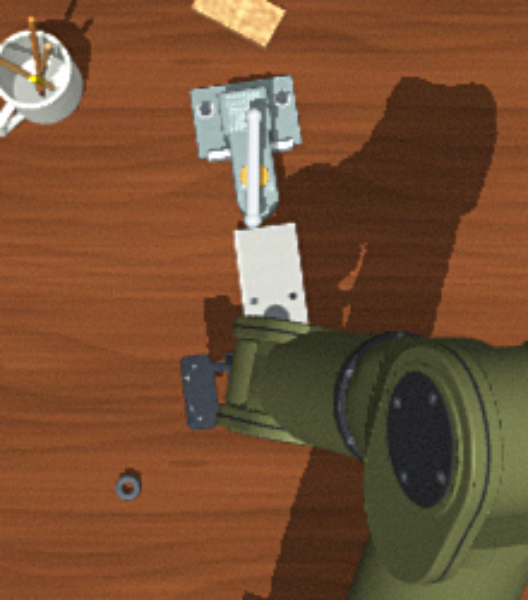

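View pics/w2.png

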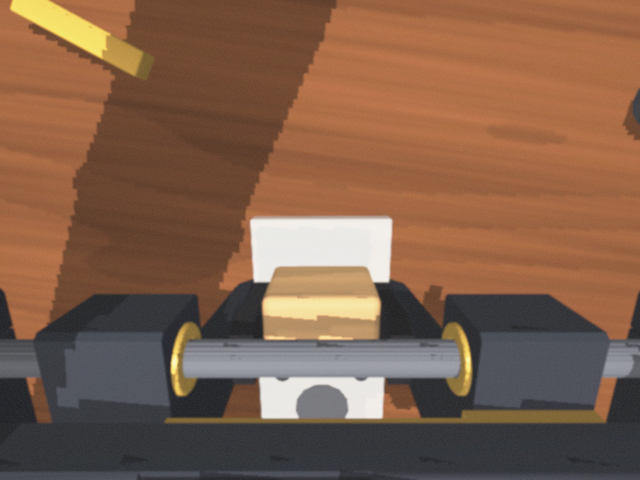

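The plate is held level, with its front end ahead of the fingers at crop (234–298, 228) in the top view, facing the throat. I'll lower it onto the bench before the clamp.

```bash
python3 -m inch '[[4,10,-1,0,0,0],[1,10,-1,0,0,0],[0,6,0,0,0,0],[0,0,0,0,0,0],[0,0,0,0,0,0]]';  python3 -m inch '[[0,1,0,0,0,0],[0,1,0,0,0,0],[0,0,0,0,0,0]]';python3 - <<'E'
from plant import r
from h import *
d=r.snapshot("top");cv2.imwrite("pics/t3.png",cv2.resize(d["img"][170:290,270:380],None,fx=5,fy=5,interpolation=cv2.INTER_CUBIC)[:,:,::-1]);np.savez("pics/t3.npz",**d)
s=r.get_state();print(s['contact_force'],s['moment'],s['tool_pos'])
E
```

```text
clock: 6.72
tool_pos: [0.4457, -0.0161, 0.0227]
eef_rot: [0.464, 0.533, -0.533, -0.465]
contact_force: [-0.6, -0.3, -1.0]
opening: 0.496
clock: 6.97
tool_pos: [0.446, -0.0176, 0.0209]
eef_rot: [0.466, 0.532, -0.532, -0.465]
contact_force: [0.1, -0.5, -1.8]
opening: 0.498
[-0.00734093  0.26907535 -2.05977847] [ 0.04192251 -0.02785034  0.00432965] [ 0.44602347 -0.01767157  0.02091948]
```

View pics/t3.png

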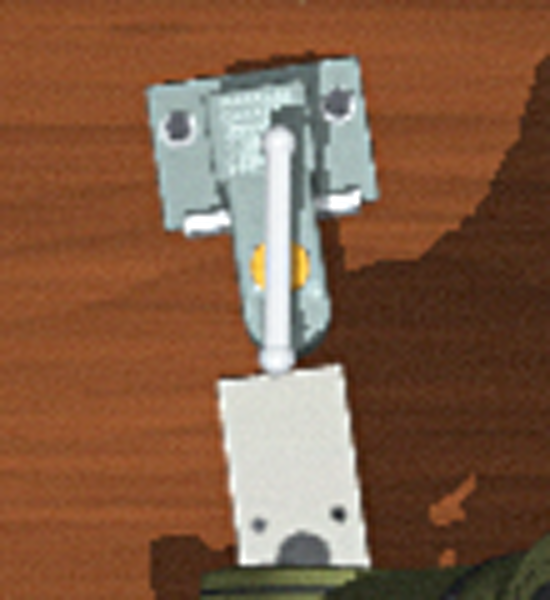

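```bash
python3 - <<'E'
from h import *
d=dict(np.load("pics/t3.npz"));f=lambda x,y:((x+.5)/5-.5+270,(y+.5)/5-.5+170)
hsv=cv2.cvtColor(d["img"],cv2.COLOR_RGB2HSV);k=((hsv[...,1]<40)&(hsv[...,2]>120)).astype(np.uint8);k[:243]=0;k[282:]=0;k[:,:305]=0;k[:,350:]=0
k=cv2.morphologyEx(k,cv2.MORPH_OPEN,np.ones((3,3)))
c=max(cv2.findContours(k,0,cv2.CHAIN_APPROX_NONE)[0],key=cv2.contourArea)[:,0]
print(cv2.minAreaRect(ray(d,c,.0095)[:,:2].astype(np.float32)*1000))
L,Rr=ray(d,[f(219,381),f(343,366)],.0095)
print("front",L,Rr,(L+Rr)/2,np.linalg.norm(L-Rr))
yaw=np.arctan2(-(L-Rr)[0],(L-Rr)[1]);print(yaw)
# stop: top-front edge z .022
for h,a,b in((.022,(183,225),(361,204)),(.0,(185,236),(361,213))):
    a,b=ray(d,[f(*a),f(*b)],h);print("stop",a.round(4),b.round(4),((a+b)/2).round(4),np.linalg.norm(a-b).round(4),np.arctan2(-(a-b)[0],(a-b)[1]).round(3))
E
python3 - <<'E'
import cv2,numpy as np
d=np.load("pics/t3.npz");cv2.imwrite("pics/t3b.png",cv2.resize(d["img"][190:250,295:350],None,fx=10,fy=10,interpolation=cv2.INTER_NEAREST)[:,:,::-1])
E
```

```text
((557.7308959960938, -0.3551025390625), (101.33206939697266, 62.996219635009766), 7.7655839920043945)
front [0.60001472 0.03634442 0.0095    ] [ 0.60771756 -0.02621285  0.0095    ] [0.60386614 0.00506579 0.0095    ] 0.06302971695409551
0.1225158525287525
stop [0.6776 0.0544 0.022 ] [ 0.6884 -0.0352  0.022 ] [0.683  0.0096 0.022 ] 0.0902 0.119
stop [0.6757 0.0547 0.    ] [ 0.6877 -0.0353  0.    ] [0.6817 0.0097 0.    ] 0.0908 0.132
```

View pics/t3b.png

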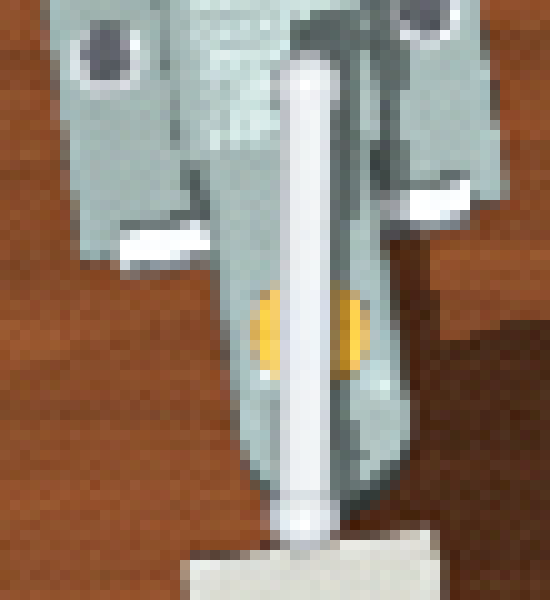

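Plate and stop yaws both measure about 0.13. The end is 78 mm short of the stop and 6 mm left of centre. I'll correct the lateral offset and touch down.

```bash
python3 -m inch '[[-3,1,0,0,0,0],[-3,1,0,0,0,0],[0,0,0,0,0,0],[0,0,0,0,0,0]]';  python3 -m inch '[[0,1,0,0,0,0],[0,0,0,0,0,0],[0,0,0,0,0,0]]'
```

```text
clock: 7.35
tool_pos: [0.4469, -0.0235, 0.019]
eef_rot: [0.465, 0.533, -0.532, -0.466]
contact_force: [-0.4, 1.3, 3.3]
opening: 0.496
clock: 7.6
tool_pos: [0.4468, -0.0235, 0.019]
eef_rot: [0.466, 0.533, -0.532, -0.465]
contact_force: [-2.3, 0.8, 16.4]
opening: 0.497
```

```bash
python3 -m inch '[[0,-1,0,0,0,0],[0,0,-10,0,0,0],[0,0,-10,0,0,0],[0,0,-10,0,0,0],[0,0,-10,0,0,0],[0,0,-10,0,0,0],[0,0,0,0,0,0]]'; python3 - <<'E'
from plant import r
from h import *
d=r.snapshot("top");cv2.imwrite("pics/t4.png",cv2.resize(d["img"][170:290,270:380],None,fx=5,fy=5,interpolation=cv2.INTER_CUBIC)[:,:,::-1]);np.savez("pics/t4.npz",**d)
s=r.get_state();print(s['contact_force'],s['tool_pos'],s['q'].round(2))
E
```

```text
clock: 8.18
tool_pos: [0.4974, -0.0173, 0.0191]
eef_rot: [0.466, 0.532, -0.532, -0.465]
contact_force: [0.9, -0.5, 5.0]
opening: 0.494
[0.96911882 0.25265231 3.57865352] [ 0.49740305 -0.01733199  0.01905842] [ 0.27  0.97 -0.54  2.07  1.22  0.47  0.46]
```

View pics/t4.png

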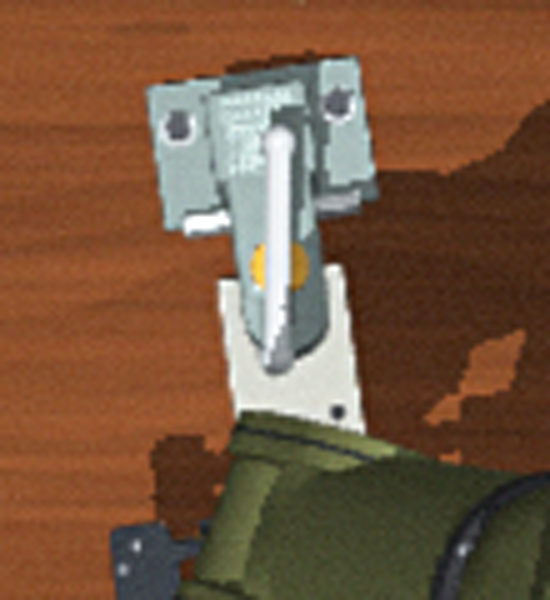

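The plate is on the bench and entering the throat, centred on the stop in the image. I'll check the clearance between the wrist link and the handle ball before going on.

```bash
python3 - <<'E'
from plant import r
from h import *
d=dict(np.load("pics/t4.npz"));P=pts(d)
for u in (320,335,350): print([P[v,u].round(3).tolist() for v in (250,255,260,268)])
d=r.snapshot("scene");cv2.imwrite("pics/s2.png",cv2.resize(d["img"][120:320,200:460],None,fx=3,fy=3,interpolation=cv2.INTER_CUBIC)[:,:,::-1])
P=pts(d);m=np.zeros((480,640),bool);m[100:300,200:420]=1
E
```

```text
[[0.589, 0.02, 0.01], [0.541, 0.007, 0.369], [0.532, 0.007, 0.373], [0.517, 0.007, 0.377]]
[[0.59, -0.018, 0.007], [0.537, -0.021, 0.413], [0.528, -0.021, 0.414], [0.513, -0.021, 0.427]]
[[0.59, -0.056, 0.002], [0.578, -0.056, -0.005], [0.527, -0.048, 0.421], [0.51, -0.047, 0.469]]
```

View pics/s2.png

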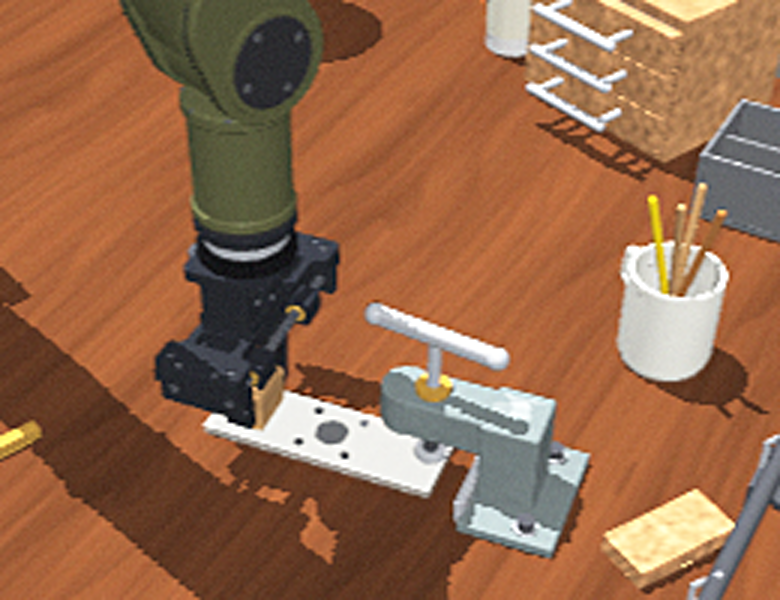

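The link is at z≈0.37, well above the handle, and the foot is clear of the plate. I'll slide on, then creep to the stop.

```bash
python3 -m inch '[[0,0,-7,0,0,0],[0,0,-7,0,0,0],[0,0,-6,0,0,0],[0,0,0,0,0,0]]'; python3 -m inch '[[0,0,-1,0,0,0],[0,0,-1,0,0,0],[0,0,0,0,0,0]]'; python3 -m inch '[[0,0,-1,0,0,0],[0,0,-0.5,0,0,0],[0,0,0,0,0,0]]'
```

```text
clock: 8.62
tool_pos: [0.5153, -0.0148, 0.019]
eef_rot: [-0.466, -0.531, 0.533, 0.466]
contact_force: [-3.1, 0.5, 9.2]
opening: 0.498
clock: 8.87
tool_pos: [0.5154, -0.0148, 0.019]
eef_rot: [-0.465, -0.531, 0.534, 0.466]
contact_force: [-5.9, -0.2, 11.2]
opening: 0.495
clock: 9.12
tool_pos: [0.5169, -0.0147, 0.019]
eef_rot: [-0.465, -0.531, 0.534, 0.466]
contact_force: [-6.4, -0.5, 11.7]
opening: 0.495
```

```bash
python3 -m inch '[[0,0,-0.5,0,0,0],[0,0,-0.5,0,0,0],[0,0,0,0,0,0]]'; python3 - <<'E'
from plant import r
from h import *
d=r.snapshot("top");cv2.imwrite("pics/t5.png",cv2.resize(d["img"][180:270,290:370],None,fx=7,fy=7,interpolation=cv2.INTER_CUBIC)[:,:,::-1])
E
```

```text
clock: 9.37
tool_pos: [0.5178, -0.0146, 0.0191]
eef_rot: [-0.465, -0.531, 0.534, 0.466]
contact_force: [-6.7, -0.6, 11.7]
opening: 0.496
```

View pics/t5.png

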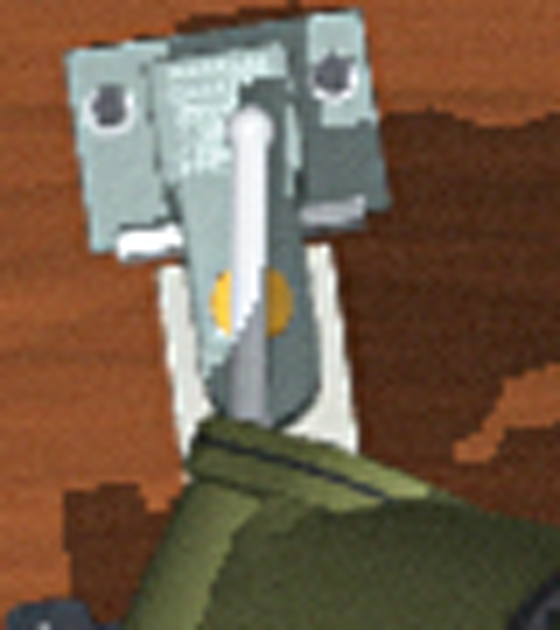

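There is about 4–6 mm left to the stop. The 6 N is sliding friction from downward pressure, so I'll ease off vertically and keep creeping.

```bash
python3 -m inch '[[0,-0.7,0,0,0,0],[0,0,-1,0,0,0],[0,0,-1,0,0,0],[0,0,0,0,0,0]]'; python3 -m inch '[[0,0,-0.7,0,0,0],[0,0,-0.7,0,0,0],[0,0,0,0,0,0]]'
```

```text
clock: 9.75
tool_pos: [0.5218, -0.0142, 0.0191]
eef_rot: [-0.466, -0.531, 0.533, 0.466]
contact_force: [-3.4, -0.5, 1.6]
opening: 0.497
clock: 10.0
tool_pos: [0.5219, -0.0142, 0.0191]
eef_rot: [-0.465, -0.531, 0.533, 0.466]
contact_force: [-5.1, -1.9, 4.2]
opening: 0.497
```

```bash
python3 -m inch '[[0,0,-0.5,0,0,0],[0,0,0,0,0,0],[0,0,0,0,0,0]]'; python3 - <<'E'
from plant import r
from h import *
d=r.snapshot("top");cv2.imwrite("pics/t6.png",cv2.resize(d["img"][200:240,295:350],None,fx=12,fy=12,interpolation=cv2.INTER_NEAREST)[:,:,::-1])
E
```

```text
clock: 10.25
tool_pos: [0.5219, -0.0142, 0.0191]
eef_rot: [-0.465, -0.531, 0.534, 0.466]
contact_force: [-7.0, -1.2, 4.8]
opening: 0.495
```

View pics/t6.png

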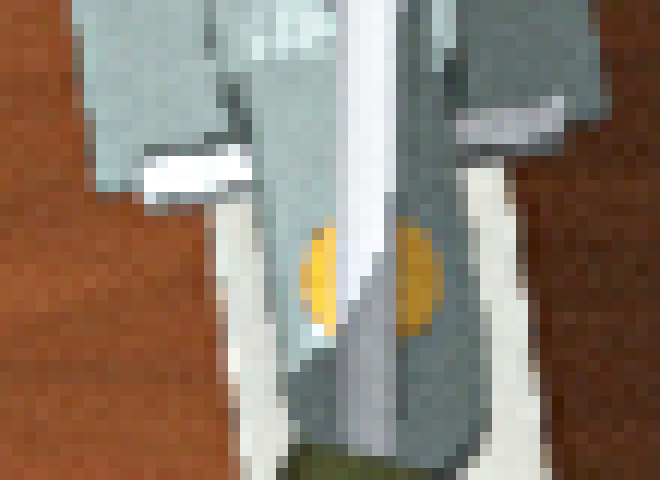

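The plate is butted on both sides and about 2 mm off centre. The force rises while the position holds, so it is at the stop. One more gentle nudge, then release.

```bash
python3 -m inch '[[0,0,-0.8,0,0,0],[0,0,0,0,0,0],[0,0,0,0,0,0]]'; python3 -m inch '[[0,0,0,0,0,0],[0,0,0,0,0,0],[0,0,0,0,0,0],[0,0,0,0,0,0],[0,0,0,0,0,0],[0,0,0,0,0,0]]' 75;  python3 - <<'E'
from plant import r
from h import *
d=r.snapshot("top");cv2.imwrite("pics/t7.png",cv2.resize(d["img"][200:240,295:350],None,fx=12,fy=12,interpolation=cv2.INTER_NEAREST)[:,:,::-1])
E
```

```text
clock: 10.55
tool_pos: [0.5219, -0.0142, 0.0191]
eef_rot: [-0.465, -0.53, 0.534, 0.467]
contact_force: [-8.6, -1.5, 6.0]
opening: 0.492
clock: 11.05
tool_pos: [0.5256, -0.0131, 0.0194]
eef_rot: [0.466, 0.532, -0.532, -0.466]
contact_force: [-0.4, 0.8, 0.4]
opening: 0.85
```

View pics/t7.png

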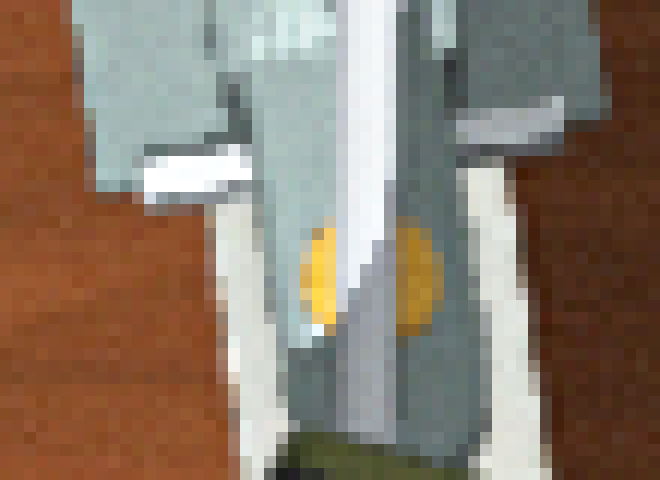

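The plate stayed butted after release. I'll rise and look at the handle.

```bash
python3 -m inch '[[0,-10,0,0,0,0],[0,-30,0,0,0,0],[0,-35,0,0,0,0],[0,-35,0,0,0,0],[0,-35,0,0,0,0],[0,-35,0,0,0,0],[0,-20,0,0,0.06,0],[0,-10,0,0,0.07,0],[0,0,-20,0,0,0],[0,0,-20,0,0,0],[0,0,0,0,0,0]]' 60; python3 - <<'E'
from plant import r
from h import *
s=r.get_state();d=r.snapshot("wrist");cv2.imwrite("pics/w3.png",d["img"][:,:,::-1])
T=wcfw(d,s);np.savez("pics/w3.npz",T=T,**d)
print(s['q'].round(2),s['tool_pos']);rel(s,[.646,.0035,.18],goal(-.007))
P=pts(d,T);k=((abs(P[...,2]-.143)<.012)&(d["range_z"]>0)&(np.hypot(P[...,0]-.646,P[...,1])<.08)).astype(np.uint8)
c=max(cv2.findContours(k,0,cv2.CHAIN_APPROX_NONE)[0],key=cv2.contourArea)
print(cv2.minAreaRect(ray(d,c[:,0],.138,T)[:,:2].astype(np.float32)*1000), cv2.boundingRect(c))
q=P[k>0];print(q.mean(0),q.min(0),q.max(0))
E
```

```text
clock: 12.02
tool_pos: [0.5685, -0.0132, 0.2299]
eef_rot: [0.501, 0.502, -0.499, -0.499]
contact_force: [0.4, 0.8, -0.6]
opening: 0.682
[ 0.42  0.74 -0.84  1.73  0.66  0.97  0.89] [ 0.5685417  -0.01317929  0.22990443]
shift tool mm now [ 16.5  50.2 -77.3] turn [0.0042 0.0082 0.001 ] | shift in goal axes [ 17.2  49.9 -77.3]
((614.9669189453125, 3.418806552886963), (53.98404312133789, 15.724578857421875), 0.5289813280105591) (332, 270, 23, 69)
[0.63569891 0.00272501 0.14395554] [ 0.58756976 -0.00535303  0.13540909] [0.70136405 0.01121649 0.14803483]
```

View pics/w3.png

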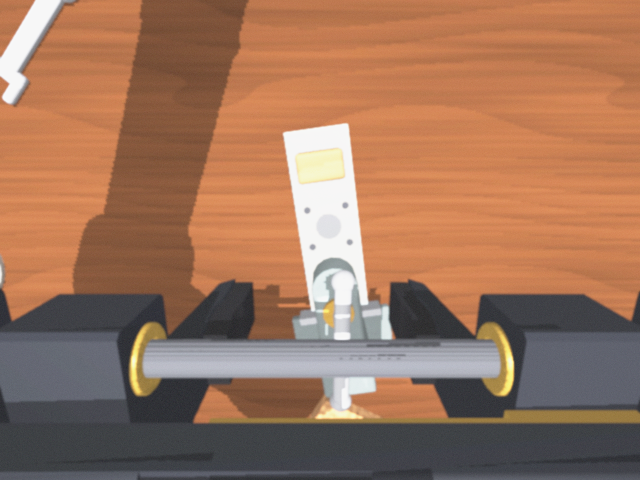

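The bar shows at (342,340), with ends at (342,283) and (342,405). Axis estimates agree at about (0.6455, 0.0033) with yaw about 0. I'll move over the axis and descend.

```bash
python3 -m inch '[[8,0,-30,0,0.006,0],[8,0,-30,0,0,0],[0,0,-17,0,0,0],[0,0,0,0,0,0],[0,30,0,0,0,0],[0,30,0,0,0,0],[0,0,0,0,0,0]]' 60; python3 - <<'E'
from plant import r
from h import *
s=r.get_state();d=r.snapshot("wrist");cv2.imwrite("pics/w4.png",d["img"][:,:,::-1])
print(s['q'].round(2),s['tool_pos']);rel(s,[.6455,.0033,.119],goal(-.005))
d=r.snapshot("scene");cv2.imwrite("pics/s4.png",cv2.resize(d["img"][120:320,200:460],None,fx=3,fy=3,interpolation=cv2.INTER_CUBIC)[:,:,::-1])
E
```

```text
clock: 12.65
tool_pos: [0.6368, 0.0011, 0.1639]
eef_rot: [-0.498, -0.496, 0.503, 0.503]
contact_force: [-1.4, -0.6, -0.6]
opening: 0.678
[ 0.32  0.9  -0.78  1.57  0.72  0.99  0.89] [0.63684359 0.00106626 0.16387608]
shift tool mm now [ 2.4 44.8 -9.2] turn [-0.0116  0.0034 -0.0031] | shift in goal axes [ 2.3 44.9 -8.6]
```

View pics/w4.png

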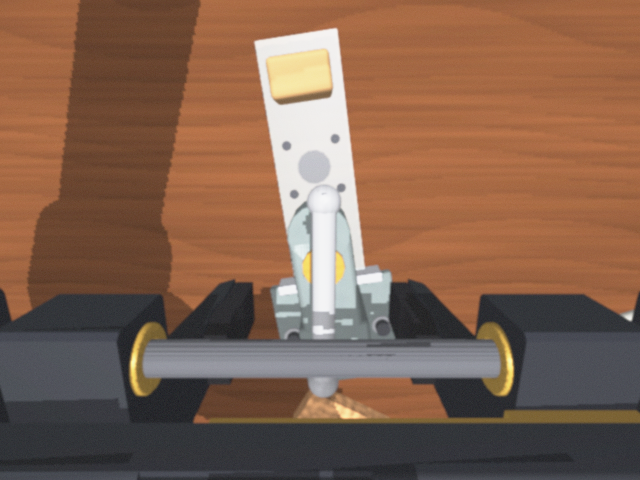

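View pics/s4.png

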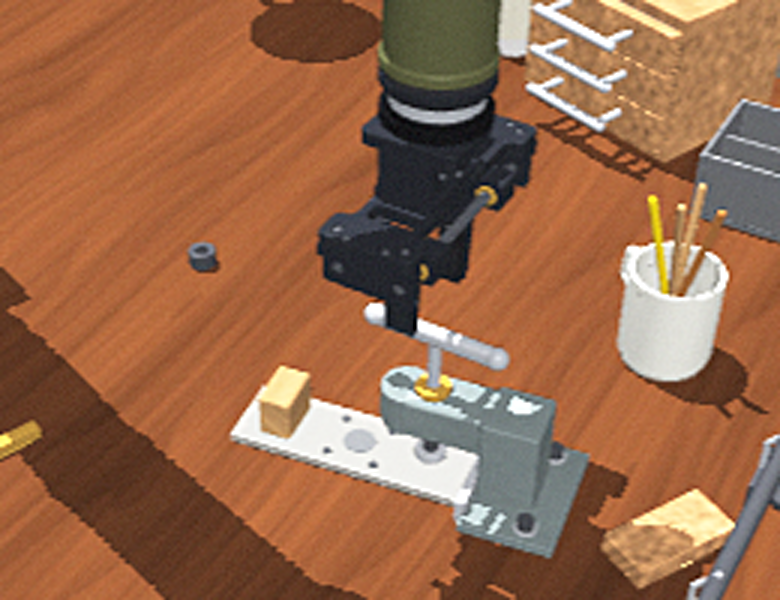

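```bash
python3 -m inch '[[1,0,-9,0,0,0],[0,0,0,0,0,0],[0,15,0,0,0,0],[0,15,0,0,0,0],[0,13,0,0,0,0],[0,0,0,0,0,0],[0,0,0,0,0,0]]' 60; python3 - <<'E'
from plant import r
from h import *
s=r.get_state();d=r.snapshot("wrist");cv2.imwrite("pics/w5.png",d["img"][:,:,::-1])
print(s['tool_pos']);rel(s,[.6455,.0033,.12],goal(-.005))
d=r.snapshot("scene");cv2.imwrite("pics/s5.png",cv2.resize(d["img"][180:280,300:430],None,fx=6,fy=6,interpolation=cv2.INTER_CUBIC)[:,:,::-1])
E
```

```text
clock: 13.33
tool_pos: [0.6504, 0.0036, 0.1257]
eef_rot: [-0.5, -0.499, 0.5, 0.501]
contact_force: [-0.0, 0.0, 0.1]
opening: 0.68
[0.65043038 0.00364413 0.12572513]
shift tool mm now [-0.4  5.7  4.9] turn [-0.0018  0.0023 -0.0003] | shift in goal axes [-0.4  5.7  4.9]
```

View pics/s5.png

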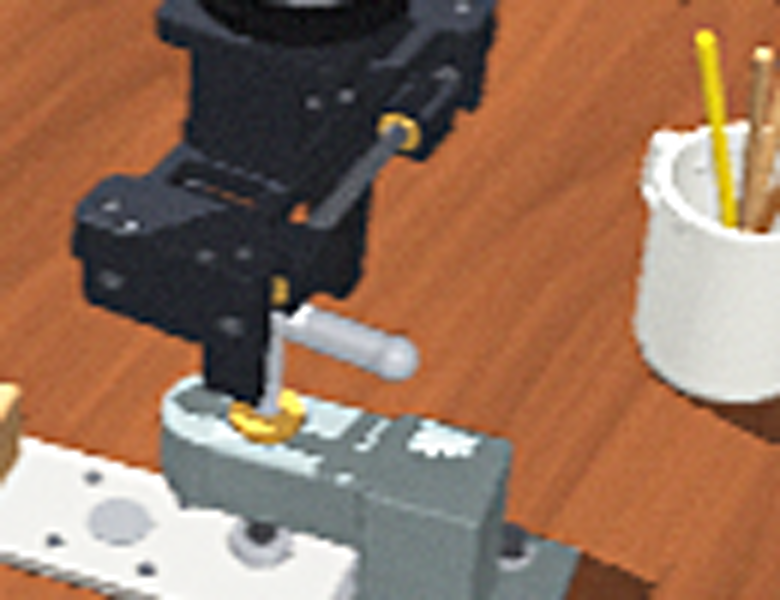

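View pics/w5.png

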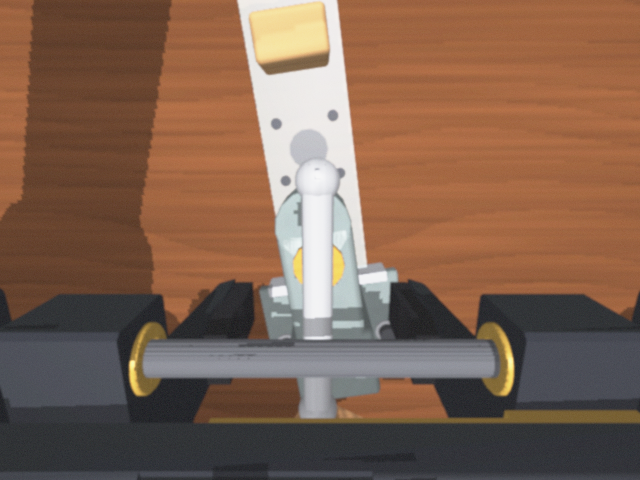

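```bash
python3 -m inch '[[0,5,4,0,0,0],[0,0,0,0,0,0],[0,0,0,0,0,0],[0,0,0,0,0,0]]' 30; python3 - <<'E'
from plant import r
from h import *
s=r.get_state();rel(s,[.6455,.0033,.12],goal(-.005));print(s['moment'])
E
```

```text
clock: 13.77
tool_pos: [0.6472, 0.0039, 0.1216]
eef_rot: [0.501, 0.499, -0.499, -0.501]
contact_force: [0.2, -0.1, 1.1]
opening: 0.403
shift tool mm now [-0.6  1.6  1.7] turn [ 0.0003  0.0023 -0.0001] | shift in goal axes [-0.6  1.6  1.7]
[ 0.04369371 -0.15761748 -0.04239538]
```

```bash
python3 -m inch '[[0,0,1.5,0,0,0],[0,0,0,0,0,0],[0,0,0,0,0,0],[0,0,0,0,0,0],[0,0,0,0,0,0],[0,0,0,0,0,0]]' 0 50; python3 - <<'E'
from plant import r
from h import *
for i in range(3):
    s=r.get_state();print(s['moment'],s['contact_force'],s['tool_pos']); d=r.snapshot("wrist")
cv2.imwrite("pics/w6.png",d["img"][:,:,::-1])
E
```

```text
clock: 14.27
tool_pos: [0.6457, 0.0022, 0.1215]
eef_rot: [0.502, 0.498, -0.5, -0.5]
contact_force: [-0.9, -4.7, 3.5]
opening: 0.128
[-0.91585925  0.04184441 -0.04644957] [-0.89459088 -4.66434449  3.50918022] [0.64570114 0.00219307 0.12148292]
[-1.05303694  0.00852167  0.01293665] [-1.66039109 -5.6277467   3.40065193] [0.64570174 0.00220968 0.12146475]
[-1.00067638  0.07025762  0.03253335] [-1.14470721 -5.76241265  2.8348688 ] [0.64568832 0.00220256 0.12146032]
```

View pics/w6.png

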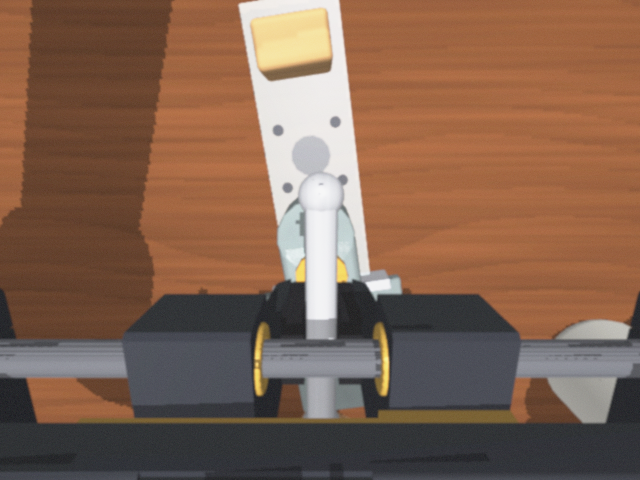

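The bar is gripped (11.3 mm). I'll null the 1 mm lateral offset, then turn in stages while reading the moment about z.

```bash
cat > m.py <<'E'
from plant import r
from h import *
M=[];F=[]
s=r.get_state();M.append(s['moment']);F.append(s['contact_force'])
Rm=R.from_quat(s['eef_rot']).as_matrix();yaw=np.arctan2(-Rm[1,2],-Rm[0,2])
print("yaw %.3f"%yaw,"mom",np.mean(M,0).round(3),"F",np.mean(F,0).round(1),"q7 %.2f q5 %.2f"%(s['q'][6],s['q'][4]),s['tool_pos'].round(4))
E
python3 -m inch '[[-1.2,0,0,0,0,0],[0,0,0,0,0,0],[0,0,0,0,0,0]]' >/dev/null; python3 m.py; python3 -m inch '[[0,0,0,0,0.05,0],[0,0,0,0,0.05,0],[0,0,0,0,0.05,0],[0,0,0,0,0.05,0]]'>/dev/null; python3 m.py; python3 -m inch '[[0,0,0,0,0.05,0],[0,0,0,0,0.05,0]]'>/dev/null; python3 m.py; python3 -m inch '[[0,0,0,0,0,0],[0,0,0,0,0,0]]'>/dev/null; python3 m.py
```

```text
yaw -0.003 mom [-0.852  0.004 -0.004] F [-0.8 -5.   2.7] q7 0.85 q5 0.77 [0.6457 0.0022 0.1215]
yaw -0.204 mom [-0.896  0.005  0.243] F [-1.4 -4.3  3.2] q7 0.68 q5 0.73 [0.6457 0.0023 0.1215]
yaw -0.304 mom [-0.898 -0.023  0.243] F [ 0.2 -3.3  3.4] q7 0.60 q5 0.71 [0.6457 0.0024 0.1215]
yaw -0.301 mom [-0.868  0.007  0.061] F [-1.3 -4.6  2.2] q7 0.60 q5 0.71 [0.6457 0.0024 0.1215]
```

The running baseline is about 0.243 N m. I'll continue, reading while it moves.

```bash
for i in 1; do python3 -m inch '[[0,0,0,0,0.05,0],[0,0,0,0,0.05,0]]'>/dev/null; python3 m.py; python3 -m inch '[[0,0,0,0,0.05,0],[0,0,0,0,0.05,0]]'>/dev/null; python3 m.py; python3 -m inch '[[0,0,0,0,0.05,0],[0,0,0,0,0.05,0]]'>/dev/null; python3 m.py; done
```

```text
yaw -0.403 mom [-0.883 -0.028  0.263] F [-0.9 -3.7  3. ] q7 0.51 q5 0.69 [0.6458 0.0025 0.1215]
yaw -0.503 mom [-0.873 -0.044  0.273] F [-0.9 -4.5  3. ] q7 0.43 q5 0.67 [0.6458 0.0025 0.1215]
yaw -0.603 mom [-0.859 -0.054  0.286] F [-0.3 -4.1  2.4] q7 0.35 q5 0.64 [0.6459 0.0026 0.1215]
```

```bash
python3 -m inch '[[0,0,0,0,0.05,0],[0,0,0,0,0.05,0]]'>/dev/null; python3 m.py; python3 -m inch '[[0,0,0,0,0.05,0],[0,0,0,0,0.05,0]]'>/dev/null; python3 m.py;python3 -m inch '[[0,0,0,0,0.05,0],[0,0,0,0,0.05,0]]'>/dev/null; python3 m.py
```

```text
yaw -0.703 mom [-0.871  0.028  0.263] F [-0.4 -4.3  3.3] q7 0.27 q5 0.62 [0.6459 0.0027 0.1215]
yaw -0.803 mom [-0.843 -0.067  0.24 ] F [ 0.1 -4.4  2.4] q7 0.19 q5 0.60 [0.6459 0.0027 0.1215]
yaw -0.903 mom [-0.868 -0.084  0.277] F [-0.4 -4.3  2.2] q7 0.11 q5 0.57 [0.646  0.0028 0.1215]
```

```bash
python3 -m inch '[[0,0,0,0,0.05,0],[0,0,0,0,0.05,0]]'>/dev/null; python3 m.py; python3 -m inch '[[0,0,0,0,0.05,0],[0,0,0,0,0.05,0]]'>/dev/null; python3 m.py;python3 -m inch '[[0,0,0,0,0.05,0],[0,0,0,0,0.05,0]]'>/dev/null; python3 m.py
```

```text
yaw -1.003 mom [-0.826 -0.031  0.276] F [ 0.1 -3.8  2.7] q7 0.03 q5 0.55 [0.6461 0.0029 0.1215]
yaw -1.103 mom [-0.843 -0.095  0.312] F [-0.4 -3.6  2.2] q7 -0.05 q5 0.52 [0.6461 0.0029 0.1215]
yaw -1.203 mom [-0.834 -0.142  0.28 ] F [ 0.5 -4.6  2.8] q7 -0.13 q5 0.50 [0.6462 0.0029 0.1215]
```

```bash
python3 -m inch '[[0,0,0,0,0.05,0]]'>/dev/null; python3 m.py; python3 -m inch '[[0,0,0,0,0.05,0]]'>/dev/null; python3 m.py;python3 -m inch '[[0,0,0,0,0.05,0]]'>/dev/null; python3 m.py
```

```text
yaw -1.253 mom [-0.759 -0.152  0.244] F [ 0.3 -3.1  3.2] q7 -0.17 q5 0.48 [0.6462 0.0029 0.1215]
yaw -1.303 mom [-0.815 -0.167  0.284] F [ 0.8 -3.7  1.5] q7 -0.21 q5 0.47 [0.6463 0.0029 0.1215]
yaw -1.353 mom [-0.765 -0.121  0.307] F [ 1.3 -3.5  2.5] q7 -0.25 q5 0.46 [0.6463 0.0029 0.1215]
```

```bash
python3 -m inch '[[0,0,0,0,0.05,0]]'>/dev/null; python3 m.py; python3 -m inch '[[0,0,0,0,0.05,0]]'>/dev/null; python3 m.py;python3 -m inch '[[0,0,0,0,0.05,0]]'>/dev/null; python3 m.py;python3 -m inch '[[0,0,0,0,0.05,0]]'>/dev/null; python3 m.py
```

```text
yaw -1.403 mom [-0.856 -0.159  0.311] F [ 0.5 -3.9  1.9] q7 -0.29 q5 0.44 [0.6463 0.0029 0.1215]
yaw -1.453 mom [-0.825 -0.187  0.269] F [ 1.1 -2.9  1.9] q7 -0.33 q5 0.43 [0.6464 0.0029 0.1215]
yaw -1.503 mom [-0.82  -0.192  0.314] F [ 1.  -3.6  2. ] q7 -0.36 q5 0.42 [0.6464 0.003  0.1214]
yaw -1.553 mom [-0.82  -0.217  0.217] F [ 1.3 -3.5  1.9] q7 -0.40 q5 0.40 [0.6465 0.003  0.1215]
```

```bash
python3 -m inch '[[0,0,0,0,0.05,0]]'>/dev/null; python3 m.py; python3 -m inch '[[0,0,0,0,0.05,0]]'>/dev/null; python3 m.py;python3 -m inch '[[0,0,0,0,0.05,0]]'>/dev/null; python3 m.py;python3 -m inch '[[0,0,0,0,0.05,0]]'>/dev/null; python3 m.py
```

```text
yaw -1.603 mom [-0.846 -0.231  0.284] F [ 0.3 -3.8  2.6] q7 -0.44 q5 0.39 [0.6465 0.0029 0.1215]
yaw -1.653 mom [-0.741 -0.192  0.262] F [ 2.1 -3.5  2.7] q7 -0.48 q5 0.37 [0.6465 0.0029 0.1215]
yaw -1.703 mom [-0.782 -0.203  0.201] F [ 1.4 -3.   1.8] q7 -0.52 q5 0.36 [0.6466 0.0029 0.1215]
yaw -1.753 mom [-0.752 -0.229  0.329] F [ 1.4 -4.   1.5] q7 -0.55 q5 0.34 [0.6466 0.0029 0.1215]
```

```bash
python3 -m inch '[[0,0,0,0,0.05,0]]'>/dev/null; python3 m.py; python3 -m inch '[[0,0,0,0,0.05,0]]'>/dev/null; python3 m.py;python3 -m inch '[[0,0,0,0,0.05,0]]'>/dev/null; python3 m.py
```

```text
yaw -1.803 mom [-0.817 -0.21   0.329] F [ 1.  -4.   2.3] q7 -0.59 q5 0.33 [0.6467 0.0029 0.1215]
yaw -1.853 mom [-0.809 -0.282  0.259] F [ 0.7 -3.9  1.5] q7 -0.63 q5 0.31 [0.6467 0.0029 0.1215]
yaw -1.903 mom [-0.813 -0.207  0.269] F [ 1.4 -4.5  1.4] q7 -0.67 q5 0.30 [0.6467 0.0029 0.1215]
```

```bash
sed -i 's/"q7 %.2f/"tau7 %.3f"%s["joint_torque"][6],"q7 %.2f/' m.py; for i in 1; do python3 -m inch '[[0,0,0,0,0.05,0]]'>/dev/null; python3 m.py; python3 -m inch '[[0,0,0,0,0.05,0]]'>/dev/null; python3 m.py;python3 -m inch '[[0,0,0,0,0.05,0]]'>/dev/null; python3 m.py; done
```

```text
yaw -1.953 mom [-0.778 -0.31   0.257] F [ 1.5 -3.5  1.8] tau7 0.184 q7 -0.70 q5 0.28 [0.6468 0.0029 0.1215]
yaw -2.003 mom [-0.778 -0.302  0.287] F [ 1.9 -4.   1.8] tau7 0.182 q7 -0.74 q5 0.27 [0.6468 0.0029 0.1215]
yaw -2.053 mom [-0.855 -0.235  0.238] F [ 1.9 -3.7  1.4] tau7 0.181 q7 -0.78 q5 0.25 [0.6468 0.0028 0.1215]
```

tau7 is a much quieter signal, about 0.182 and slowly drifting. I'll use it to detect contact.

```bash
python3 -m inch '[[0,0,0,0,0.05,0]]'>/dev/null; python3 m.py; python3 -m inch '[[0,0,0,0,0.05,0]]'>/dev/null; python3 m.py;python3 -m inch '[[0,0,0,0,0.05,0]]'>/dev/null; python3 m.py
```

```text
yaw -2.103 mom [-0.778 -0.274  0.228] F [ 1.6 -3.5  1.7] tau7 0.164 q7 -0.81 q5 0.24 [0.6469 0.0028 0.1215]
yaw -2.153 mom [-0.857 -0.316  0.278] F [ 1.8 -4.7  1.5] tau7 0.142 q7 -0.85 q5 0.22 [0.6469 0.0028 0.1215]
yaw -2.203 mom [-0.848 -0.274  0.324] F [ 1.  -3.9  1.8] tau7 0.122 q7 -0.89 q5 0.21 [0.6469 0.0028 0.1215]
```

```bash
python3 -m inch '[[0,0,0,0,0.05,0]]'>/dev/null; python3 m.py; python3 -m inch '[[0,0,0,0,0.05,0]]'>/dev/null; python3 m.py
```

```text
yaw -2.253 mom [-0.826 -0.342  0.313] F [ 0.6 -4.   2. ] tau7 0.101 q7 -0.92 q5 0.19 [0.6469 0.0028 0.1215]
yaw -2.303 mom [-0.855 -0.289  0.344] F [ 1.7 -4.3  2.2] tau7 0.081 q7 -0.96 q5 0.18 [0.647  0.0027 0.1215]
```

tau7 began changing at 0.41 N m/rad from yaw ≈ -2.06, which matches the stated stiffness, so that is first contact. The target is about -2.48 (0.42 rad past contact, ~34 N).

```bash
python3 -m inch '[[0,0,0,0,0.05,0]]'>/dev/null; python3 m.py; python3 -m inch '[[0,0,0,0,0.05,0]]'>/dev/null; python3 m.py
```

```text
yaw -2.353 mom [-0.901 -0.335  0.391] F [ 1.6 -4.3  2.4] tau7 0.060 q7 -1.00 q5 0.16 [0.647  0.0027 0.1215]
yaw -2.403 mom [-0.852 -0.304  0.394] F [ 2.2 -3.9  1.2] tau7 0.040 q7 -1.03 q5 0.14 [0.6471 0.0026 0.1215]
```

```bash
python3 -m inch '[[0,0,0,0,0.05,0]]'>/dev/null; python3 m.py; python3 -m inch '[[0,0,0,0,0.02,0]]'>/dev/null; python3 m.py
```

```text
yaw -2.452 mom [-0.838 -0.301  0.448] F [ 1.6 -4.5  2.3] tau7 0.019 q7 -1.07 q5 0.13 [0.6471 0.0027 0.1215]
yaw -2.472 mom [-0.932 -0.436  0.432] F [ 2.5 -4.4  0.3] tau7 -0.491 q7 -1.08 q5 0.12 [0.6471 0.0026 0.1215]
```

The moment is about 0.44 N m (+0.17) and the angle 0.41 rad past contact, so both cues agree. Now I'll release gently and back away.

```bash
python3 -m inch '[[0,0,0,0,0,0],[0,0,0,0,0,0],[0,0,0,0,0,0],[0,0,0,0,0,0]]' 60; python3 m.py;  python3 - <<'E'
from plant import r
from h import *
d=r.snapshot("wrist");cv2.imwrite("pics/w7.png",d["img"][:,:,::-1])
E
```

```text
clock: 19.33
tool_pos: [0.6452, 0.0042, 0.121]
eef_rot: [-0.636, 0.308, -0.307, 0.637]
contact_force: [0.1, 0.3, 0.0]
opening: 0.405
yaw -2.471 mom [ 0.03  -0.037  0.032] F [0.1 0.3 0. ] tau7 0.005 q7 -1.08 q5 0.12 [0.6452 0.0042 0.121 ]
```

View pics/w7.png

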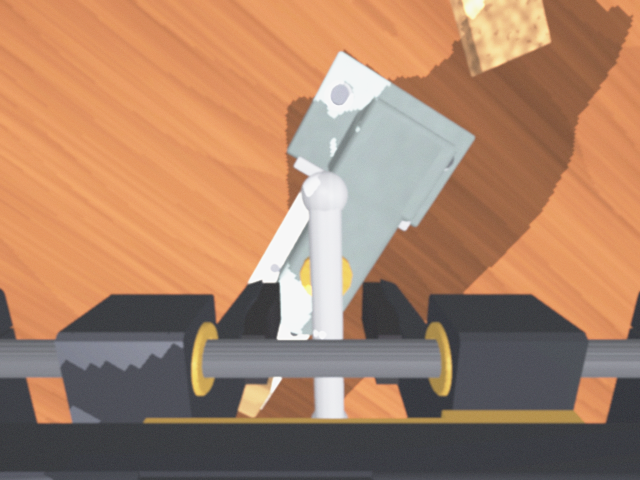

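The bar at (326,300) is still aligned with the gripper and clear of both fingers. I'll rise and check.

```bash
python3 -m inch '[[0,0,0,0,0,0],[0,-10,0,0,0,0],[0,-25,0,0,0,0],[0,-35,0,0,0,0],[0,-35,0,0,0,0],[0,-20,0,0,0,0],[0,0,0,0,0,0],[0,0,0,0,0,0],[0,0,0,0,0,0]]' 60; python3 - <<'E'
from plant import r
from h import *
s=r.get_state();print(s['q'].round(2),s['contact_force'])
d=r.snapshot("wrist");cv2.imwrite("pics/w8.png",d["img"][:,:,::-1])
d=r.snapshot("scene");cv2.imwrite("pics/s8.png",cv2.resize(d["img"][170:320,280:440],None,fx=4,fy=4,interpolation=cv2.INTER_CUBIC)[:,:,::-1])
d=r.snapshot("top");cv2.imwrite("pics/t8.png",d["img"][:,:,::-1])
E
```

```text
clock: 20.13
tool_pos: [0.6449, 0.0027, 0.2458]
eef_rot: [0.637, -0.309, 0.308, -0.636]
contact_force: [-0.4, 0.2, -0.3]
opening: 0.681
[-0.01  0.71 -0.12  1.49  0.09  0.95 -1.06] [-0.35549718  0.19036669 -0.3383688 ]
```

View pics/w8.png

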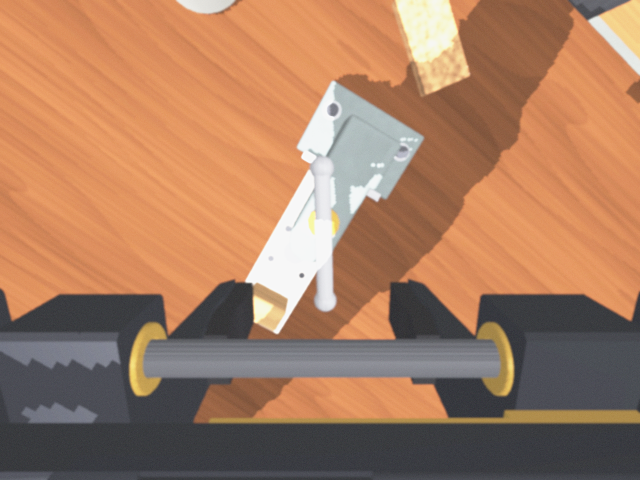

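View pics/s8.png

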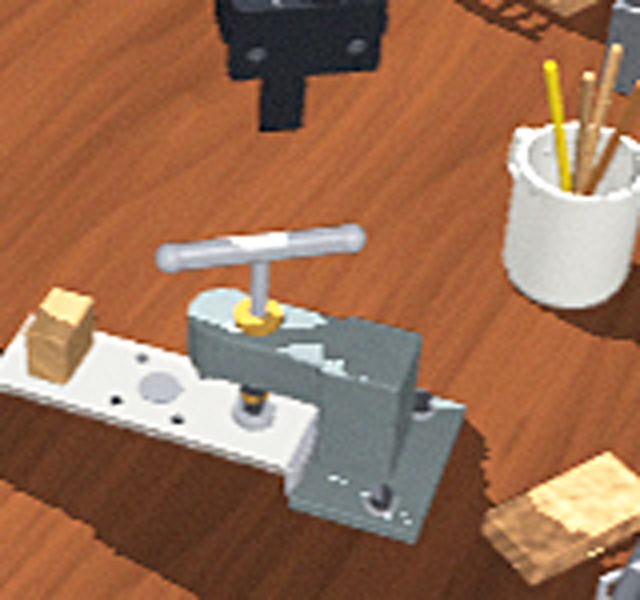

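View pics/t8.png

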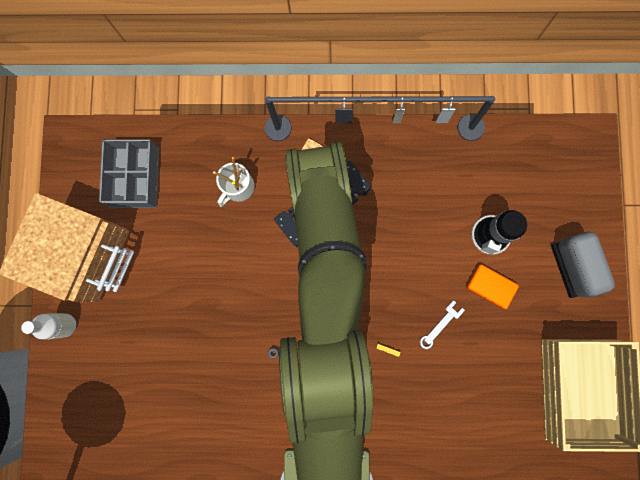

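The scene view shows the foot pressed on the plate at (252,415), and the plate flat with its end at the stop at (298,460). The handle is free, and the bystanders are where they were in the top view. I'm handing in.

```bash
python3 -c "
from plant import r
print(r.finish_job())"
```

```text
the job is handed in; nothing more can be done
None
```

I set the plate in the clamp, butted it against the stop, tightened the handle to about 33 N, let go and handed the job in at about 20 s. No verdict is reported, and the clamping force was never measured directly.

- **Placing:** I carried the plate by its block to the throat, slid it along the bench and butted it against the stop with about 9 N. It stayed put when released, about 2 mm off centre in the top picture, with plate and stop yaws measured before the final slide agreeing at about 0.13 rad.
- **Tightening:** I gripped the T-handle on its axis and turned it 2.47 rad clockwise. The foot first touched at about 2.06 rad, where the effort began rising at 0.41 N m per radian. I stopped 0.41 rad past that, with the moment at about 0.44 N m against a free-running 0.27 N m. Both point to about 33–34 N.
- **Last checks:** The handle did not spring back when the fingers opened, and the arm reads no contact force. The pictures show the foot on the plate, the plate flat and at the stop, and the router, mug, pad and wrench where they were.
- **Disagreements:**
  - The wrist moment was noisy, about ±0.03 N m, so I took first contact from the joint-7 torque.
  - That torque gave one outlier, -0.49 N m, on the last slow 0.02 rad step. The wrist moment on that step was a normal 0.43 N m, so I disregarded the outlier.

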